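# Spin, brake by touch and lock a sample carousel

## Task

The loaded sample carousel has to be checked and then locked for transport. With a fingertip on its black rubber rim set the rotor spinning, either way round, so that with nothing touching it it runs freely for a good second at a turn every six seconds or faster; then slow it again by touch on the rim so that it comes to rest with its slot (red line) right in front of the locking bolt, and take the finger away. When it stands there by itself, push the bolt by its black knob fully home into the slot and let go. Press lightly, and leave the sample tubes and the things around alone.

Things in the scene. Friction and masses are not known exactly. Their poses are not given: they have to be found in the camera images.
- carousel: White fixed housing of the carousel, 198 mm across. Origin: on the worktop under the rotor's axis, z up. A tongue 60 mm wide and 26 mm high runs along its own -x (roughly towards the robot) to 182 mm from the axis; on it stand two steel guide lugs, 53 mm high, 116 and 172 mm from the axis, that carry the bolt.
- deck (a point): Centre of the rotor's top, on its axis, 60 mm above the worktop. Only the rim there, a flat smooth black rubber ring 70 to 92 mm from the axis, is for touching: it is backed with foam, yields from 1 N on by 1 mm for each 1.5 N and bottoms at 5 mm (8 N); friction about 0.6. Inside it the deck lies 6 mm lower. A steel index flange of 104 mm radius stands out, its top 46 mm up.
- rotor (a joint): Angle of the rotor in rad about the vertical, counter-clockwise from above positive, counting on over full turns; 0 and every whole turn = slot in front of the bolt. Inertia about 0.01 kg m2; loses only about 0.1 rad/s each second; no detents. It follows a finger pressed on the rim and dragged round, coasts on when the finger lifts off in motion, stops in a fraction of a second under a few N.
- bolt (a joint): Travel of the locking bolt in m: 0 = drawn back, 0.026 = fully home, its 10 mm round nose 21 mm deep in the slot. Slides along the housing's +x (towards the rotor's axis) with about 3 N of friction and stays where left. If the slot is over about 7 mm aside the nose stops on the flange at about 0.005; if less, it centres the rotor as it enters.
- slot (a point): Mouth of the slot in the rotor's index flange: 16 mm wide, 26 mm deep, 104 mm from the axis, 41 mm above the worktop; turns with the rotor. A red line 36 mm long across the rim and deck (54 to 91 mm from the axis) points to it.
- gate (a point): Fixed point where the bolt's nose enters the flange: 104 mm from the axis along the housing's -x, 41 mm above the worktop. The slot is aligned when slot meets it. A small red line on the inner guide lug marks it.
- knob (a point): Top of the bolt's upright black knob (19 mm across, 64 to 86 mm above the worktop, on an 11 mm stem), 158 mm from the axis when drawn back; moves with the bolt. Push its outer side towards the axis; fingertips stay over the 53 mm high lugs.
- samples: Five stoppered sample tubes (17 mm across) in a ring of eight wells 36 mm from the rotor's axis; their caps reach 106 mm above the worktop, 46 mm above the rotor's top. Origin: on the axis at worktop height; turns with the rotor. Not to be touched.
- cup_a: Bystander: sample cup with orange lid, 59 mm across, 66 mm high; origin under its centre.
- cup_b: Bystander: white sample cup, 59 mm across, 66 mm high; origin under its centre.
- lab_timer: Bystander: white lab timer lying flat, 62 x 66 x 16 mm; origin under its centre.
- dish: Bystander: red closed petri dish, 64 mm across, 11 mm high; origin under its centre.
- marker: Bystander: white and black marker pen, 135 mm long, lying; origin under its centre.

How it is judged (in metres and radians):
On the way, in this order (a step that is already met when the one before it is completed fails the run):
1. the rotor runs freely, untouched, at a turn in 6.3 s or faster, for 0.8 s ((velocity of joint rotor above 1 rad/s or velocity of joint rotor below -1 rad/s) and contact force between each of the fingers, the arm and carousel below 0.2 N), for 0.8 s.
2. the rotor stands still by itself, untouched, with its slot within 8 mm of the gate and the bolt still drawn back (velocity of joint rotor between -0.04 and 0.04 rad/s and contact force between each of the fingers, the arm and carousel below 0.2 N and horizontal distance between slot and gate below 0.008 m and value of joint bolt below 0.006 m), for 0.4 s.
At the end, for the whole second after the job is handed in: The bolt is home (at least 23 of its 26 mm) in the rotor's slot, the slot within 6 mm of the gate, the rotor at rest and the carousel untouched (velocity of joint rotor between -0.04 and 0.04 rad/s and contact force between each of the fingers, the arm and carousel below 0.2 N and value of joint bolt above 0.023 m and horizontal distance between slot and gate below 0.006 m).
It fails at once if a sample tube is touched (over 1.5 N) (contact force between any of the fingers, the arm and samples above 1.5 N).
It fails at once if the carousel is leaned on with more than 35 N (contact force between any of the fingers, the arm and carousel above 35 N).
It fails at once if a bystander is moved by more than 20 mm (distance of any of cup_a, cup_b, lab_timer, dish, marker from where it was at the start of the episode above 0.02 m).
It also fails if it takes over 51 s, if anything falls off the work surface, if the arm or the gripper's body presses on something with over 40 N, if the wrist force passes 120 N, or if a joint passes its speed limit or range.

## Robot

A 6-joint arm with a two-finger parallel gripper is mounted at the origin on a cart in front of the work surface, level with it; the furniture and walls round the work are solid. World frame = base frame: x ahead of the robot, y to its left, z up, the work surface at z = 0. Lengths are in mm, angles in degrees, forces in N, time in s.
With the tool pointing down it reaches from about 350 to 850 mm from the base axis. Payload 8.1 kg.
Tool frame: the origin (TCP) lies at the very end of the fingers, on their centre line; the grasp point (between the pads) lies 19 mm behind it; z points along the fingers, y is the line along which they close (so a half turn about z gives the same grasp; the last joint's range is limited). The gripper opens to 85 mm and grips with 20 to 120 N. Pads are 22 mm wide; open, the fingers measure 114 mm over their backs; the gripper's body (76 mm by 85 mm) begins 54 mm behind the grasp point. The pads swing forward as they close: fully open they stand 13 mm farther back than shut.
Start: joints at [62.716, 7.471, 85.268, -0, 87.261, -4.893], TCP at [228.536, 554.776, 231.292] pointing down, gripper open.
Joint ranges: [-169.43, 169.43], [-51.17, 129.36], [1.28, 143.12], [-76.62, 256.62], [0, 156.53], [-152.29, 152.29]. Speed limits (degrees/s): [136.94, 136.94, 159.86, 180, 180, 180].

## Interface

Orientations are given as [roll, pitch, yaw] about the fixed x, y, z axes, in that order (R = Rz(yaw) Ry(pitch) Rx(roll)).
In Python, from bench import sense, eyes, job, models gives the robot as it stands. The module is installed in compiled form; this text tells all that it offers.
- The arm moves only by the tool apply_moves, never from a script. Its argument "rows" is a list of rows, each a list of 6 numbers: the shift along the tool's x, y, z in mm, then the turn, a rotation vector about the tool's x, y, z in rad. In form: [[dx, dy, dz, rx, ry, rz], ...]. A call has exactly 5 rows; each row shifts and turns the commanded pose from where the row before left it, along the tool's axes as they then stand; what a row does not reach is not made up. A row lasts 1/8 s, in which the tool goes at most 62.5 mm and 10.7 degrees, less where a joint would pass 70% of its speed; a pose out of reach is approached as far as the arm can. A call is refused whole if a number of a shift passes 62.5 or a number of a turn 0.188, either way. A call with a gripper value outside its range is refused whole. "fingers" is the finger opening in mm, from 0 to 85.4, set as the call begins (left out, the last holds). The fingers move at their own pace and stop on an object; "grip_force" is the grip in N (left out, the last holds). Time passes only in rows, so rows that do not move let the fingers close, or fill a call up. It gives the time, the measured TCP pose, the force, the opening and the grip force at its end, in the units of the state.
- sense(): the state, without advancing time (a new reading comes with each control period).
- eyes.snapshot(name): name is "scene" or "side" or "wrist"; returns (picture, depth): 384x512x3 uint8, red, green, blue; 384x512 float32, mm along the optical axis (not along the pixel's ray), 0 where there is no reading.
- eyes.get_calibration(name): a dict with "intrinsics" (3x3 intrinsics, pixels), "R" (3x3) and "t" (3): a world point X has camera coordinates R X + t; the wrist camera has in their place "mount" (4x4, takes a point from camera to tool coordinates, whose origin is the TCP and whose axes are the flange's). Camera axes: x right, y down, z forward; pixel columns grow to the right and rows downward; lengths in mm; the calibration is good to about 2 mm. A picture is of the moment at which its call begins: read the wrist's pose just before it. get_calibration takes no time and is no camera call.
- job.hand_in(): hands the job in; it is judged then, once.
Trained networks look in the newest picture that a camera, given by its name, has taken for a name from the list of things; names that differ only in an ending like _2 or _b are one class to them, and where a whole thing is asked for, a point or a joint stands for the part that bears it (a point fixed in the world has none). Each returns a list of dicts, best first, with "confidence" (0 to 1); they miss things now and then, are a little off and sometimes report something else, mostly with a low value. They report only what shows in the picture. A call takes as long as a camera call.
- models.boxes_of(name, camera): "xyz" ([x, y, z] in mm, in world coordinates, good to about 4 mm: the middle of the surface that is visible of it).
- models.cut_out(name, camera): "pixels" (384x512 bool, what is visible of it).
- models.place_of(name, camera): "xyz" ([x, y, z] in mm, in world coordinates, good to about 4 mm: a listed point, or the origin of a listed thing).
The state is a dict: "time": time; "joint_pos": joint angles; "qd": joint speeds; "joint_efforts": joint torques, N m; "tool_pos": TCP position; "tcp_rot": TCP orientation; "ft_force": force on the tool from outside, world axes, zero at the start; "wrist_torque": the same for the moment, N m; "finger_gap": finger opening in mm; "grip_force": force on a finger pad.
Only numpy, scipy, OpenCV 4.12 (cv2) and the standard library are available. Lean on these libraries where they do the work, as an engineer would, in place of code of your own. Each camera call takes 0.05 s, during which the arm holds its last target. There are 200 camera calls.

## Working session

There is one attempt and no reset: what is moved stays moved. The work goes in short steps, Python scripts to look and compute and a tool call to move; the robot and the scene stay as the last step left them, time stands still between calls to the robot, and variables do not carry over. Pictures are saved under pics/ and viewed, at most 10 in all, crops included, and the job is handed in when it is done.

Besides the shell and the picture viewer there is one more tool, called after "Request:" as name(argument=value, ...) on one line, values as JSON. apply_moves: Moves the arm, as the interface text tells. Its arguments: {"type":"object","properties":{"rows":{"type":"array"},"fingers":{"type":"number"},"grip_force":{"type":"number"}},"required":["rows"]}

```bash
mkdir -p pics; python3 - <<'E'
from bench import sense, eyes, models
import cv2, numpy as np
s=sense(); print(s)
for c in ["scene","side"]:
    p,d=eyes.snapshot(c); cv2.imwrite(f"pics/{c}0.png",p[:,:,::-1])
    k=eyes.get_calibration(c); print(c,k)
    for n in ["carousel","deck","slot","gate","knob","samples"]+(["cup_a","cup_b","lab_timer","dish","marker"] if c=="scene" else []):
        r=models.place_of(n,c); print(n,[(np.round(x["xyz"],1).tolist(),round(x["confidence"],2)) for x in r[:2]])
print(eyes.get_calibration("wrist"))
print(sense()["time"])
E
```

```text
{'time': 0.0, 'joint_pos': array([ 6.27177212e+01,  7.51588008e+00,  8.53285373e+01, -1.53649785e-03,
        8.72616387e+01, -4.89269770e+00]), 'qd': array([ 0.020695  , -0.00301326,  0.05866193,  0.00521612,  0.01313418,
        0.16862524]), 'joint_efforts': array([ 1.06968713e-03, -5.69396603e+01, -5.00550771e+01, -5.96934069e-05,
        1.47410732e-02, -1.22252118e-05]), 'tool_pos': array([228.2752595 , 554.28874346, 230.24349563]), 'tcp_rot': array([-1.79894199e+02, -7.51649839e-03,  1.57610487e+02]), 'ft_force': array([ 0.03790604, -0.12411271,  0.34172763]), 'wrist_torque': array([ 0.00152171,  0.02383427, -0.05689023]), 'grip_force': 0.0, 'finger_gap': 85.21750793667317}
scene {'intrinsics': array([[441.50855138,   0.        , 252.66630759],
       [  0.        , 441.50855138, 184.75248949],
       [  0.        ,   0.        ,   1.        ]]), 'R': array([[ 0.69411343, -0.71979945, -0.00976232],
       [-0.39831889, -0.37273814, -0.83809805],
       [ 0.59962372,  0.58562363, -0.54543227]]), 't': array([-451.24334816,  211.34362684, 1070.77717841])}
carousel [([599.5, -357.
[... 980 characters left out ...]
, -353.0, 65.3], 0.87)]
slot [([529.0, -427.9, 40.9], 0.81)]
gate [([541.1, -265.4, 40.0], 0.89)]
knob [([506.5, -224.6, 84.7], 0.55)]
samples [([598.3, -352.2, -0.6], 0.51)]
{'intrinsics': array([[307.07186017,   0.        , 254.2131297 ],
       [  0.        , 307.07186017, 191.80525657],
       [  0.        ,   0.        ,   1.        ]]), 'mount': array([[-1.08445580e-03, -9.55191684e-01, -2.95985931e-01,
         7.53601566e+01],
       [ 9.99999172e-01, -8.30652187e-04, -9.83232015e-04,
        -7.97030367e-01],
       [ 6.93313683e-04, -2.95986752e-01,  9.55191793e-01,
        -1.42992000e+02],
       [ 0.00000000e+00,  0.00000000e+00,  0.00000000e+00,
         1.00000000e+00]])}
0.95
```

View pics/scene0.png

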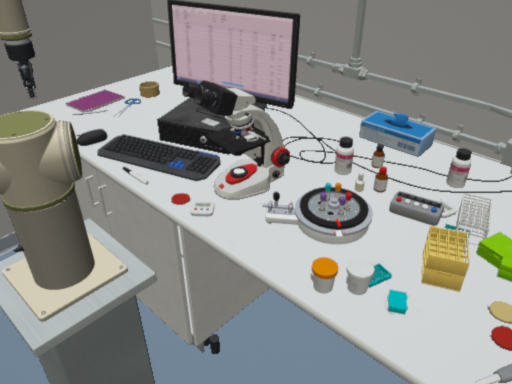

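View pics/side0.png

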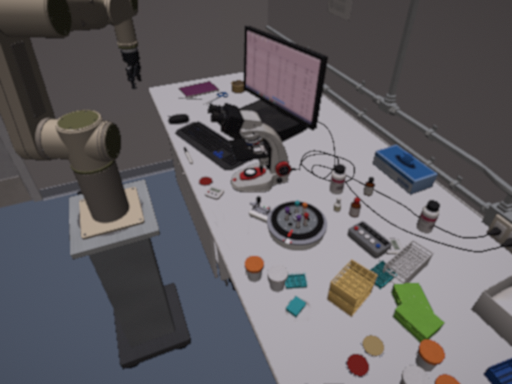

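Scene shows the carousel at about (333,212), its knob at (276,197), the cups at (323,275) and (360,277), and the microscope at (245,130). Its base at (250,178) lies close to the bolt. Side view agrees: carousel at (296,222), bolt at (260,208). Next I'm checking clearances along the way.

```bash
python3 - <<'E'
from bench import sense, eyes
import numpy as np
H={}
for c in ["scene","side"]:
    p,d=eyes.snapshot(c); k=eyes.get_calibration(c); K=k["intrinsics"]
    v,u=np.nonzero(d>0); z=d[v,u]
    X=(np.stack([(u-K[0,2])/K[0,0]*z,(v-K[1,2])/K[1,1]*z,z],1)-k["t"])@k["R"]
    for a in X: 
        if a[2]>-20 and a[2]<700: 
            q=(int(a[0]//50),int(a[1]//50)); H[q]=max(H.get(q,0),a[2])
ys=range(11,-12,-1)
print("y\\x   "+" ".join("%4d"%(i*50) for i in range(3,18)))
for j in ys: print("%5d "%(j*50)+" ".join("%4.0f"%H[i,j] if (i,j) in H else "   ." for i in range(3,18)))
E
```

```text
y\x    150  200  250  300  350  400  450  500  550  600  650  700  750  800  850
  550  486  406  583  593   43   43    4    5    6    6    5    4    .    .    .
  500  515  534  606    6   24   23   25    5    6    6    7  454  454    .    .
  450  351  618  615   13   25   28   30   20    6    6    .  447  458   91    .
  400    .  630    .    5   26   28   29   30   94   95   97  168  457  452    .
  350  643  639    .    5   18   26   29   33  101   97   96  105  458  455    .
  300  655    .    .    6   17   25   28   29   99   98  100  106  457  457    .
  250  655    .    .   13   20   24   27   29  100   99   97  107  449  457    .
  200    .    .    .   15   20   19   27   29   30   99   96  105  169  457  105
  150    .    .    .   10   19   15   25   27   30   99   99  103  105  458  454
  100    .    .    .    4    6    6   25   28   27   34   83  103  104  458  457
   50    .    .    .    6   10    8   17   25   21    5    4    3    5  455  458
    0    .    .    .    7   11  358  351  342  179   53    .    .    4  209  457
  -50    .    .    .    6  330  359  351  340  314  256  220    1   13   11   10
 -100    .    .    .    5   20  358  351  338  312  257  214   36   27   16    9
 -150    .    .    .    5    6    5  174  178  184  183  146    5    5   19   22
 -200    .    .    .    7    5    6   49    5    6    5    7    6    5   92  117
 -250    .    .    .    5    5    5   86   90   47   48    4    5    6  123  121
 -300    .    .    .    6    6    6   30   64   65   65   62    5    6    6   87
 -350    .    .    .    5    6    6   51   65  110  110   65    2   65   55   14
 -400    .    .    .    6    6    6   49   64  109  109   65   45    6   83    5
 -450    .    .    .    5   65    6    6   65   65  102   64   32   45   39    7
 -500    .    .    .    6   71   70    5    6   50   51    8   32   47   41    5
 -550    .    .    .    5   70   71   71   21    5    6    5    5   48   40   18
```

Request:
apply_moves(rows=[[0,0,-42,0,0,-0.096],[0,0,-42,0,0,-0.096],[0,0,-42,0,0,-0.096],[0,0,-42,0,0,-0.096],[0,0,-42,0,0,-0.096]], fingers=0, grip_force=20)

```text
time: 1.68
tool_pos: [228.4, 554.6, 442.8]
tcp_rot: [180.0, 0.0, -174.7]
ft_force: [-0.0, 0.5, 0.3]
finger_gap: 0.1
grip_force: 0.0
```

Request:
apply_moves(rows=[[-10.5,-47,0,0,0,0],[-10.5,-47,0,0,0,0],[-10.5,-47,0,0,0,0],[-10.5,-47,0,0,0,0],[-10.5,-47,0,0,0,0]])

```text
time: 2.3
tool_pos: [301.9, 323.9, 441.4]
tcp_rot: [180.0, 0.0, -174.9]
ft_force: [0.8, -0.2, 0.6]
finger_gap: -0.4
grip_force: 0.0
```

Request:
apply_moves(rows=[[-10.5,-47,0,0,0,0],[-10.5,-47,0,0,0,0],[-10.5,-47,0,0,0,0],[-10.5,-47,0,0,0,0],[-10.5,-47,0,0,0,0]])

```text
time: 2.92
tool_pos: [375.1, 94.5, 441.5]
tcp_rot: [180.0, 0.1, -174.9]
ft_force: [0.6, 0.4, -0.6]
finger_gap: -0.3
grip_force: 0.0
```

Request:
apply_moves(rows=[[-10.5,-47,0,0,0,0],[-10.5,-47,0,0,0,0],[-10.5,-47,0,0,0,0],[-10.5,-47,0,0,0,0],[-10.5,-47,0,0,0,0]])

```text
time: 3.55
tool_pos: [448.4, -135.0, 441.5]
tcp_rot: [-180.0, 0.0, -174.9]
ft_force: [1.2, -0.6, 0.3]
finger_gap: -0.2
grip_force: 0.0
```

Request:
apply_moves(rows=[[-10.5,-47,0,0,0,0],[-10.5,-47,0,0,0,0],[-10.5,-47,0,0,0,0],[-10.5,-47,0,0,0,0],[-10.5,-47,0,0,0,0]])

```text
time: 4.18
tool_pos: [521.8, -364.3, 441.4]
tcp_rot: [-180.0, 0.0, -174.9]
ft_force: [0.2, 0.5, 0.3]
finger_gap: 0.2
grip_force: 0.0
```

Request:
apply_moves(rows=[[0,0,45,0,0,0],[0,0,45,0,0,0],[0,0,45,0,0,0],[0,0,45,0,0,0],[0,0,30,0,0,0]])

```text
time: 4.8
tool_pos: [520.6, -362.1, 228.3]
tcp_rot: [179.9, -0.1, -174.9]
ft_force: [1.3, 0.1, -0.6]
finger_gap: -0.4
grip_force: 0.0
```

```bash
cat > h.py <<'E'
from bench import sense, eyes, models
import numpy as np, cv2
from scipy.spatial.transform import Rotation as Ro
W=eyes.get_calibration("wrist"); K=W["intrinsics"]; M=W["mount"]
def snap():
    s=sense(); T=np.eye(4); T[:3,:3]=Ro.from_euler("xyz",s["tcp_rot"],degrees=True).as_matrix(); T[:3,3]=s["tool_pos"]
    p,d=eyes.snapshot("wrist"); return s,T@M,p,d
def ray(C,uv,z):   # pixel -> world on plane z
    uv=np.atleast_2d(uv).astype(float); r=np.c_[(uv-K[:2,2])/K[0,0],np.ones(len(uv))]@C[:3,:3].T
    return C[:3,3]+r*((z-C[2,3])/r[:,2])[:,None]
E
python3 - <<'E'
from h import *
s,C,p,d=snap(); print(s["time"],s["tool_pos"],s["tcp_rot"],s["ft_force"])
cv2.imwrite("pics/w1.png",p[:,:,::-1])
np.savez("w1.npz",C=C,p=p,d=d)
for n in ["carousel","deck","slot","gate","knob","samples"]:
    r=models.place_of(n,"wrist"); print(n,[(np.round(x["xyz"],1).tolist(),round(x["confidence"],2)) for x in r[:2]])
E
```

```text
4.8 [ 520.58226346 -362.08352734  228.31532139] [ 1.79878293e+02 -1.25501438e-01 -1.74890050e+02] [ 1.28547313  0.08617701 -0.55027763]
carousel [([603.2, -356.5, -2.6], 0.66)]
deck [([595.8, -352.2, 61.0], 0.58)]
slot [([522.8, -423.4, 39.4], 0.66)]
gate [([538.7, -272.2, 45.7], 0.74)]
knob [([511.1, -226.4, 90.2], 0.58)]
samples [([596.5, -355.5, 3.5], 0.67), ([511.0, -222.2, 87.6], 0.67)]
```

View pics/w1.png

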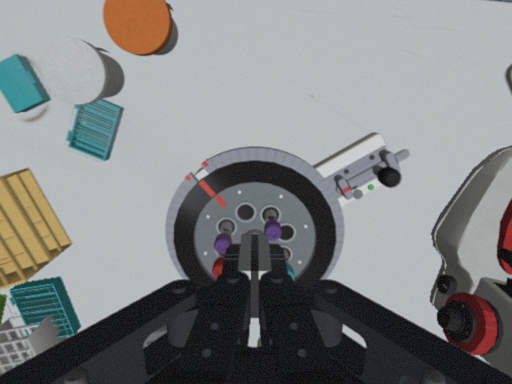

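Wrist view: rim ring centred near (255,235), slot with its red line at (200,183)-(224,205), red gate mark near (346,190), knob at (389,177). The finger is closed, above the near rim. I'll refine the centre, gate and slot angles from this picture.

```bash
cat >> h.py <<'E'
from scipy.optimize import least_squares
def proj(C,X):
    q=(np.atleast_2d(X)-C[:3,3])@C[:3,:3]; return (q[:,:2]/q[:,2:]*K[0,0]+K[:2,2]).astype(np.float32)
def centre(C,p,c,angs):
    g=cv2.cvtColor(p,cv2.COLOR_RGB2GRAY).astype(np.float32); pts=[]
    r=np.arange(80,104,0.5)
    for a in np.radians(angs):
        X=np.c_[c[0]+r*np.cos(a),c[1]+r*np.sin(a),np.full(len(r),60.)]
        uv=proj(C,X); v=cv2.remap(g,uv[:,0].copy(),uv[:,1].copy(),cv2.INTER_LINEAR).ravel()
        gr=v[6:]-v[:-6]; i=gr.argmax()
        if gr[i]>15: pts.append(X[i+3,:2])
    pts=np.array(pts)
    f=least_squares(lambda q:np.hypot(*(pts-q[:2]).T)-q[2],[*c,92],loss="soft_l1",f_scale=1.)
    return f.x,len(pts),np.median(abs(f.fun))
def reds(C,p,z):
    h=cv2.cvtColor(p,cv2.COLOR_RGB2HSV); m=((h[...,0]<8)|(h[...,0]>172))&(h[...,1]>140)&(h[...,2]>90)
    n,l,st,ce=cv2.connectedComponentsWithStats(m.astype(np.uint8))
    return l,st,ce
def slotangle(C,p,c):
    l,st,ce=reds(C,p,60); out=[]
    for i in range(1,len(st)):
        if st[i,4]<8: continue
        v,u=np.nonzero(l==i); X=ray(C,np.c_[u,v],59.)[:,:2]-c; r=np.hypot(*X.T); 
        if r.max()<97 and r.min()>48 and np.ptp(r)>15: # line
            out.append((np.degrees(np.arctan2(*X.mean(0)[::-1]))%360,r.min(),r.max(),st[i,4]))
    return out
E
python3 - <<'E'
from h import *
z=np.load("w1.npz"); C,p=z["C"],z["p"]
q,n,e=centre(C,p,[600,-356],np.r_[130:215:2,235:260:2]); print(q,n,e)
q,n,e=centre(C,p,q[:2],np.r_[130:215:2,235:260:2]); print(q,n,e)
c=q[:2]; print(slotangle(C,p,c))
l,st,ce=reds(C,p,60)
for i in range(1,len(st)):
    if st[i,4]>=5:
        X=ray(C,ce[i],53)[0,:2]-c; r=np.hypot(*X); 
        if r<140: print(ce[i],st[i,4],"r",r,"ang",np.degrees(np.arctan2(X[1],X[0]))%360)
k=ray(C,[389,177],86)[0,:2]-c; print("knob",k,np.hypot(*k),np.degrees(np.arctan2(k[1],k[0])))
E
```

```text
[ 596.12494487 -356.09717365   89.48098032] 56 0.182286322696541
[ 596.3268976  -356.02005609   89.6419175 ] 56 0.057139192513496084
[(np.float64(225.36503359666867), np.float64(68.70516332795815), np.float64(87.01644142964606), np.int32(77)), (np.float64(317.01932433420404), np.float64(48.45180603441591), np.float64(64.63702306905715), np.int32(95))]
[204.81818182 163.45454545] 11 r 99.66746124008395 ang 216.61582437497285
[207.16883117 188.7012987 ] 77 r 76.56021679810395 ang 226.76504663718927
[346.23076923 189.38461538] 13 r 114.38316470147115 ang 124.53311294563996
[220.10638298 200.57446809] 47 r 57.43746624162629 ang 225.6790598830594
[217.41052632 269.46315789] 95 r 60.30442277537305 ang 319.07287902325675
knob [-89.59018325 121.72608136] 151.14112550208426 126.35300337188721
```

Request:
apply_moves(rows=[[-4,-13,35,0,0,0],[-4,-13,40,0,0,0],[-4,-13,40,0,0,0],[-3.8,-11.9,33,0,0,0],[0,0,10,0,0,0]])

```text
time: 5.78
tool_pos: [541.2, -412.2, 71.9]
tcp_rot: [179.9, -0.1, -174.9]
ft_force: [-0.0, 0.3, 0.4]
finger_gap: 0.3
grip_force: 0.0
```

Request:
apply_moves(rows=[[0,0,4,0,0,0],[0,0,2,0,0,0],[0,0,1.5,0,0,0],[0,0,1,0,0,0],[0,0,0,0,0,0]])

```text
time: 6.4
tool_pos: [541.8, -412.1, 65.1]
tcp_rot: [-180.0, 0.0, -174.9]
ft_force: [0.4, -0.0, 0.8]
finger_gap: -0.4
grip_force: 0.0
```

```bash
python3 - <<'E'
from h import *
s,C,p,d=snap(); print(s["time"],s["tool_pos"],s["tcp_rot"],s["ft_force"])
cv2.imwrite("pics/w2.png",p[:,:,::-1]); np.savez("w2.npz",C=C,p=p,d=d)
for c in ([600,-356],):
    q,n,e=centre(C,p,c,np.r_[130:200:2]); print(q,n,e)
    print(slotangle(C,p,np.array(c)))
E
```

```text
6.4 [ 541.84868581 -412.0532187    65.1314468 ] [-1.79983834e+02  1.65844280e-02 -1.74881902e+02] [ 0.36206927 -0.00509441  0.8151424 ]
[ 598.62819508 -358.91623237   92.41277113] 35 0.3251241905253295
[]
```

View pics/w2.png

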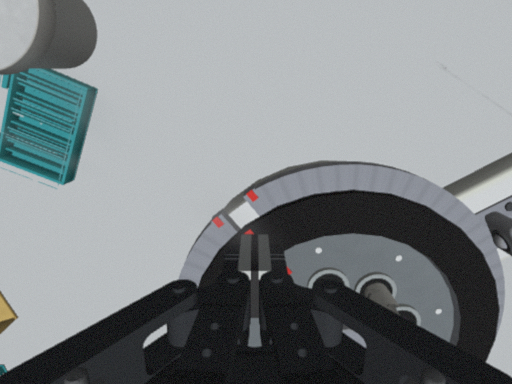

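Wrist view: the fingertip, at (255,240), is over the rim by the slot marks (218,222)/(252,196); the tubes sit well inside, at (330,285). Now lowering gently to contact.

Request:
apply_moves(rows=[[0,0,1.5,0,0,0],[0,0,1.5,0,0,0],[0,0,1,0,0,0],[0,0,1,0,0,0],[0,0,0.5,0,0,0]])

```text
time: 7.08
tool_pos: [541.9, -412.2, 59.5]
tcp_rot: [-180.0, 0.0, -174.9]
ft_force: [0.5, -0.5, 1.3]
finger_gap: -0.2
grip_force: 1.0
```

```bash
python3 - <<'E'
from h import *
s=sense(); print(s["time"],s["tool_pos"],s["ft_force"])
s,C,p,d=snap(); print(s["tool_pos"],s["ft_force"])
E
```

```text
7.075 [ 541.85600208 -412.2147243    59.51645043] [ 0.53621544 -0.47410325  1.32676491]
[ 541.85600208 -412.2147243    59.51645043] [ 0.53621544 -0.47410325  1.32676491]
```

Request:
apply_moves(rows=[[0,0,2.3,0,0,0],[3.3,4.5,0,0,0,0],[6.3,10.8,0,0,0,0],[5.4,14.9,0,0,0,0],[2.4,15.8,0,0,0,0]])

```text
time: 7.75
tool_pos: [520.0, -367.5, 57.5]
tcp_rot: [-180.0, 0.0, -174.9]
ft_force: [1.3, -0.9, 5.6]
finger_gap: 0.0
grip_force: 2.5
```

Request:
apply_moves(rows=[[-0.8,15.9,0,0,0,0],[-4,15.4,0,0,0,0],[-7,14.3,-6,0,0,0],[-9.7,12.7,-15,0,0,0],[-3.7,3.6,-8,0,0,0]])

```text
time: 8.38
tool_pos: [541.2, -303.1, 87.5]
tcp_rot: [-180.0, 0.1, -174.8]
ft_force: [0.7, -0.2, 0.7]
finger_gap: -0.1
grip_force: 0.0
```

```bash
python3 - <<'E'
from bench import sense,eyes,models
import numpy as np
for i in range(3):
    t=sense()["time"]; eyes.snapshot("scene"); r=models.place_of("slot","scene"); 
    for x in r[:1]:
        v=np.array(x["xyz"])-[599,-357,0]; print(t,round(x["confidence"],2),np.degrees(np.arctan2(v[1],v[0]))%360,np.hypot(v[0],v[1]))
s=sense();print(s["tool_pos"],s["ft_force"])
E
```

```text
8.375 0.71 129.32440258367396 103.67511755479231
8.475 0.66 122.19573393471322 108.48078170809794
8.575 0.68 111.11101174877507 106.33687036959473
[ 539.37680874 -304.15318162   85.4453358 ] [-0.2420245  -0.99925366  0.14000969]
```

Request:
apply_moves(rows=[[14.4,-18.4,0,0,0,0],[8,-19.2,0,0,0,0],[2.7,-20.6,6,0,0,0],[-1.2,-13.8,8,0,0,0],[-3.6,-13.4,6,0,0,0]])

```text
time: 9.3
tool_pos: [527.2, -391.5, 64.8]
tcp_rot: [179.9, -0.0, -174.9]
ft_force: [-0.7, 0.6, 0.3]
finger_gap: -0.1
grip_force: 0.0
```

Request:
apply_moves(rows=[[0,0,0,0,0,0],[0,0,0,0,0,0],[0,0,0,0,0,0],[0,0,0,0,0,0],[0,0,0,0,0,0]])

```text
time: 9.93
tool_pos: [527.4, -390.6, 66.3]
tcp_rot: [-180.0, 0.0, -174.9]
ft_force: [0.4, 0.1, 0.3]
finger_gap: -0.2
grip_force: 0.0
```

Request:
apply_moves(rows=[[0,0,0,0,0,0],[0,0,0,0,0,0],[0,0,0,0,0,0],[0,0,0,0,0,0],[0,0,0,0,0,0]])

```text
time: 10.55
tool_pos: [527.3, -390.8, 66.0]
tcp_rot: [180.0, -0.0, -174.9]
ft_force: [0.1, 0.0, -0.0]
finger_gap: -0.1
grip_force: 0.0
```

```bash
python3 - <<'E'
from bench import sense,eyes,models
import numpy as np
for i in range(3):
    t=sense()["time"]; eyes.snapshot("scene"); r=models.place_of("slot","scene"); 
    for x in r[:1]:
        v=np.array(x["xyz"])-[599,-357,0]; print(t,round(x["confidence"],2),np.degrees(np.arctan2(v[1],v[0]))%360,np.hypot(v[0],v[1]))
s=sense();print(s["time"],s["tool_pos"],s["ft_force"])
E
```

```text
10.55 0.93 304.8820053961409 106.66419267964297
10.65 0.82 296.4410345319804 103.3065825589057
10.75 0.83 288.12280783376934 104.48320439190216
10.85 [ 527.28618571 -390.80188658   66.03284431] [-1.209236    0.10646324 -0.04991162]
```

Request:
apply_moves(rows=[[0,0,0,0,0,0],[0,0,0,0,0,0],[0,0,0,0,0,0],[0,0,0,0,0,0],[0,0,0,0,0,0]])

```text
time: 11.48
tool_pos: [527.3, -390.8, 66.0]
tcp_rot: [-180.0, 0.0, -174.9]
ft_force: [-0.5, -0.2, -0.9]
finger_gap: 0.2
grip_force: 0.0
```

Request:
apply_moves(rows=[[0,0,0,0,0,0],[0,0,0,0,0,0],[0,0,0,0,0,0],[0,0,0,0,0,0],[0,0,0,0,0,0]])

```text
time: 12.1
tool_pos: [527.3, -390.7, 66.0]
tcp_rot: [180.0, 0.0, -174.9]
ft_force: [-0.4, 0.7, -0.3]
finger_gap: -0.0
grip_force: 0.0
```

Request:
apply_moves(rows=[[0,0,4.2,0,0,0],[0,0,3.8,0,0,0],[0,0,0.5,0,0,0],[0,0,0,0,0,0],[0,0,0,0,0,0]])

```text
time: 12.72
tool_pos: [527.5, -391.1, 58.0]
tcp_rot: [-180.0, 0.0, -174.9]
ft_force: [-0.7, 0.6, 3.8]
finger_gap: -0.3
grip_force: 2.1
```

```bash
python3 - <<'E'
from h import *
s=sense();print(s["time"],s["tool_pos"],s["ft_force"])
eyes.snapshot("scene"); r=models.place_of("slot","scene")[0]
v=np.array(r["xyz"])-[599,-357,0]; print(r["confidence"],np.degrees(np.arctan2(v[1],v[0]))%360,np.hypot(v[0],v[1]))
s,C,p,d=snap(); cv2.imwrite("pics/w3.png",p[:,:,::-1]); np.savez("w3.npz",C=C,p=p,d=d); print(s["time"],s["tool_pos"],s["ft_force"])
c=np.array([599,-357.3]); print(centre(C,p,c,np.r_[100:185:2]))
l,st,ce=reds(C,p,60)
for i in range(1,len(st)):
    if st[i,4]>=8:
        X=ray(C,ce[i],58)[0,:2]-c; r=np.hypot(*X); 
        if r<140: print(ce[i],st[i,4],"r",r,"ang",np.degrees(np.arctan2(X[1],X[0]))%360)
E
```

```text
12.725 [ 527.48932148 -391.10235374   57.98321264] [-0.74675374  0.56151179  3.77122361]
0.71 169.43078113644495 104.67592846495317
12.825 [ 527.43647035 -390.96962755   57.86114232] [-0.2592995  -0.16252898  4.50660619]
(array([ 598.76555582, -361.53234122,   94.74398841]), 43, np.float64(0.38346844824421566))
[337.12328767 195.93150685] 73 r 104.41840399224958 ang 178.28926981933935
[381.5 207.5] 72 r 103.66837363794457 ang 165.4851983889129
[353.0480167  245.00208768] 479 r 80.39918558605338 ang 168.72240235434708
[338.55434783 272.875     ] 184 r 62.997024180308756 ang 169.88728059922707
[490.93103448 272.31034483] 87 r 114.79294519369027 ang 127.26053216918471
```

View pics/w3.png

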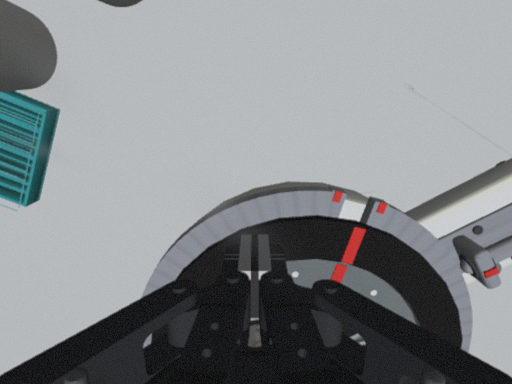

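Wrist view: rotor stopped. The slot line at (353,245) is at about 169°, and the gate mark at (491,272) is at about 125°, so the rotor needs to be dragged about 44° clockwise.

Request:
apply_moves(rows=[[2.4,8,0,0,0,0],[2.3,14.9,0,0,0,0],[-0.6,15.2,0,0,0,0],[-3.1,13.4,0,0,0,0],[-3,7.7,0,0,0,0]])

```text
time: 13.5
tool_pos: [523.8, -329.5, 57.4]
tcp_rot: [180.0, -0.0, -174.8]
ft_force: [-0.3, 0.2, 5.2]
finger_gap: 0.0
grip_force: 2.5
```

```bash
cat > m.py <<'E'
from h import *
import sys
s,C,p,d=snap(); cv2.imwrite(f"pics/{sys.argv[1]}.png",p[:,:,::-1]); print(s["time"],s["tool_pos"],s["ft_force"])
c=np.array([599,-357.3])
l,st,ce=reds(C,p,60)
for i in range(1,len(st)):
    if st[i,4]>=8:
        for z in (60,54,46):
            X=ray(C,ce[i],z)[0,:2]-c; r=np.hypot(*X)
            if r<140: print(z,ce[i].round(1),st[i,4],"r %.1f ang %.1f"%(r,np.degrees(np.arctan2(X[1],X[0]))%360))
for cam in ("scene","side"):
    eyes.snapshot(cam)
    for n in ("slot","gate"):
        r=models.place_of(n,cam)
        if r:
            v=np.array(r[0]["xyz"])-[*c,0]; print(cam,n,r[0]["confidence"],np.degrees(np.arctan2(v[1],v[0]))%360,np.hypot(v[0],v[1]))
E
python3 m.py w4
```

```text
13.5 [ 523.82783505 -329.48708977   57.40143214] [-0.25447508  0.24128706  5.16608809]
60 [340.2 256.9] 56 r 104.3 ang 137.1
54 [340.2 256.9] 56 r 103.5 ang 135.1
46 [340.2 256.9] 56 r 102.7 ang 132.3
60 [380.2 269.7] 75 r 116.8 ang 127.3
54 [380.2 269.7] 75 r 117.3 ang 125.1
46 [380.2 269.7] 75 r 118.3 ang 122.1
60 [359.9 289.6] 46 r 102.7 ang 124.4
54 [359.9 289.6] 46 r 102.8 ang 121.8
46 [359.9 289.6] 46 r 103.4 ang 118.2
scene slot 0.55 124.9316746700604 101.11785203414877
scene gate 0.83 123.56803197140903 104.17293314484336
side slot 0.77 123.71987026946263 106.6411271508324
side gate 0.74 122.11769469711327 108.15179147845866
```

View pics/w4.png

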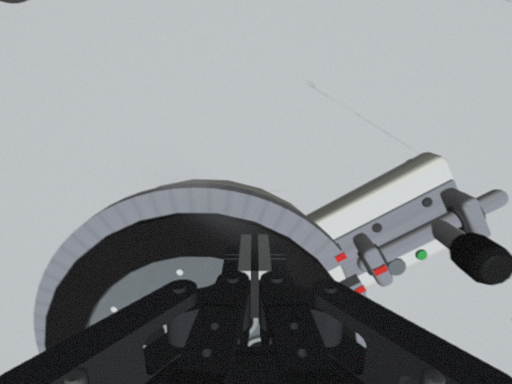

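Wrist view: slot flank marks at (340,257) and (360,290) lie symmetric about the gate mark (380,270), so the slot is aligned to about 1°. I'll nudge it slightly, then lift off.

Request:
apply_moves(rows=[[-0.3,0.8,0,0,0,0],[0,0,0,0,0,0],[0,0,-1.5,0,0,0],[0,0,-2.5,0,0,0],[0,0,-8,0,0,0]])

```text
time: 14.48
tool_pos: [523.3, -329.8, 68.6]
tcp_rot: [179.9, -0.1, -174.9]
ft_force: [0.3, -0.2, 0.4]
finger_gap: 0.1
grip_force: 0.0
```

Request:
apply_moves(rows=[[0,0,-10,0,0,0],[0,0,-10,0,0,0],[0,0,-10,0,0,0],[0,0,-10,0,0,0],[0,0,0,0,0,0]])

```text
time: 15.1
tool_pos: [524.9, -331.4, 111.0]
tcp_rot: [-179.9, 0.1, -174.9]
ft_force: [-0.0, -0.3, -0.7]
finger_gap: 0.2
grip_force: 0.0
```

```bash
python3 m.py w5; python3 - <<'E'
from bench import eyes
import numpy as np
for c in ["scene","side"]:
    p,d=eyes.snapshot(c); k=eyes.get_calibration(c); K=k["intrinsics"]
    v,u=np.nonzero(d>0); z=d[v,u]
    X=(np.stack([(u-K[0,2])/K[0,0]*z,(v-K[1,2])/K[1,1]*z,z],1)-k["t"])@k["R"]
    m=(X[:,1]>-215)&(X[:,1]<-80)&(X[:,0]>380)&(X[:,0]<620)&(X[:,2]>20)&(X[:,2]<420)
    X=X[m]
    for lo in range(400,620,20):
        for zl,zh in ((20,90),(90,140),(140,420)):
            q=X[(X[:,0]>=lo)&(X[:,0]<lo+20)&(X[:,2]>zl)&(X[:,2]<zh)]
            if len(q)>3: print(c,lo,(zl,zh),"ymin %.0f"%q[:,1].min(),"zmax %.0f"%q[:,2].max(),len(q))
E
```

```text
15.1 [ 524.88657422 -331.36427823  110.9565075 ] [-0.03928318 -0.32477908 -0.74873125]
60 [322.8 218.4] 31 r 103.6 ang 136.3
54 [322.8 218.4] 31 r 103.1 ang 134.8
46 [322.8 218.4] 31 r 102.5 ang 132.7
60 [353.4 227.8] 48 r 116.7 ang 126.8
54 [353.4 227.8] 48 r 117.1 ang 125.1
46 [353.4 227.8] 48 r 117.9 ang 123.0
60 [338.4 245. ] 29 r 102.2 ang 123.3
54 [338.4 245. ] 29 r 102.4 ang 121.3
46 [338.4 245. ] 29 r 102.8 ang 118.6
60 [309.9 254. ] 265 r 81.8 ang 125.4
54 [309.9 254. ] 265 r 81.2 ang 123.0
46 [309.9 254. ] 265 r 80.7 ang 119.7
60 [288.5 260.8] 54 r 66.2 ang 127.9
54 [288.5 260.8] 54 r 65.0 ang 124.9
46 [288.5 260.8] 54 r 63.7 ang 120.9
scene slot 0.77 126.28639047267691 104.0853976309838
scene gate 0.93 124.51429848077046 102.18634938190128
side slot 0.91 123.13686346403516 106.28551171255658
side gate 0.62 121.9601839041667 107.49441845975072
scene 460 (140, 420) ymin -101 zmax 342 42
scene 480 (20, 90) ymin -214 zmax 55 41
scene 480 (140, 420) ymin -103 zmax 336 93
scene 500 (20, 90) ymin -213 zmax 54 63
scene 500 (140, 420) ymin -105 zmax 330 54
scene 520 (20, 90) ymin -
[... 296 characters left out ...]
max 53 81
scene 580 (140, 420) ymin -118 zmax 242 77
scene 600 (20, 90) ymin -115 zmax 57 49
scene 600 (140, 420) ymin -115 zmax 251 23
side 440 (140, 420) ymin -83 zmax 323 8
side 460 (140, 420) ymin -104 zmax 320 43
side 480 (20, 90) ymin -210 zmax 50 16
side 480 (140, 420) ymin -107 zmax 308 50
side 500 (20, 90) ymin -214 zmax 53 26
side 500 (140, 420) ymin -110 zmax 295 35
side 520 (20, 90) ymin -210 zmax 41 43
side 520 (140, 420) ymin -110 zmax 176 35
side 540 (20, 90) ymin -116 zmax 44 50
side 540 (140, 420) ymin -116 zmax 260 43
side 560 (20, 90) ymin -122 zmax 50 52
side 560 (90, 140) ymin -114 zmax 138 33
side 560 (140, 420) ymin -117 zmax 239 39
side 580 (20, 90) ymin -91 zmax 46 4
```

Request:
apply_moves(rows=[[4.8,27.5,0,0,0,0],[4.8,27.5,0,0,0,0],[4.8,27.5,0,0,0,0],[4.8,27.5,0,0,0,0],[4.8,27.5,0,0,0,0]])

```text
time: 16.18
tool_pos: [487.7, -195.1, 109.5]
tcp_rot: [-180.0, 0.0, -174.9]
ft_force: [0.4, -0.2, 0.3]
finger_gap: 0.2
grip_force: 0.0
```

Request:
apply_moves(rows=[[0,0,0,0,0,-0.07],[0,0,0,0,0,-0.07],[0,0,0,0,0,-0.07],[0,0,0,0,0,-0.07],[0,0,0,0,0,-0.07]])

```text
time: 16.8
tool_pos: [488.0, -196.0, 109.5]
tcp_rot: [180.0, -0.0, -154.7]
ft_force: [0.0, 0.4, -0.4]
finger_gap: -0.3
grip_force: 0.0
```

```bash
python3 - <<'E'
from h import *
s,C,p,d=snap(); cv2.imwrite("pics/w6.png",p[:,:,::-1]); print(s["time"],s["tool_pos"],s["tcp_rot"],s["joint_pos"])
for cam in ("wrist","scene"):
    if cam=="scene": eyes.snapshot(cam)
    for n in ("knob","slot","gate"):
        print(cam,n,[(np.round(x["xyz"],1).tolist(),round(x["confidence"],2)) for x in models.place_of(n,cam)[:2]])
E
```

```text
16.8 [ 488.03830769 -195.9625372   109.46967011] [ 1.79998663e+02 -4.99629857e-04 -1.54701500e+02] [-2.74641490e+01  1.37869172e+00  1.04740633e+02  4.28247349e-04
  7.38820426e+01 -1.42762768e+02]
wrist knob [([510.0, -225.9, 88.5], 0.62)]
wrist slot [([534.7, -267.5, 36.6], 0.89)]
wrist gate [([536.7, -272.7, 43.4], 0.95), ([537.5, -269.1, 40.0], 0.72)]
scene knob [([508.6, -232.2, 82.6], 0.46)]
scene slot [([536.8, -272.2, 40.5], 0.56), ([388.8, 40.4, -2.7], 0.38)]
scene gate [([540.8, -271.7, 43.8], 0.76)]
```

View pics/w6.png

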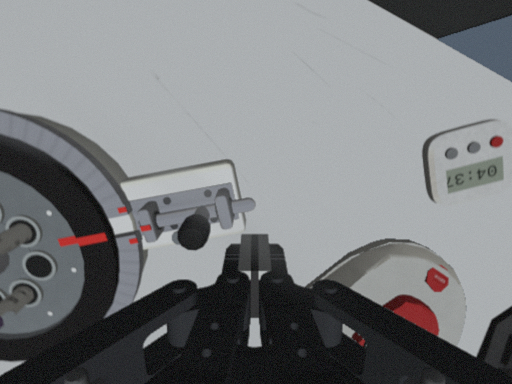

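Wrist view: the red slot line (82,240) and the gate mark (145,229) are collinear, with the rotor at rest. The knob is at (195,230) and the finger at (255,250), outside it and clear of the microscope. Lowering and pushing next.

Request:
apply_moves(rows=[[0,0,9,0,0,0],[0,0,9,0,0,0],[0,0,9,0,0,0],[0,0,8,0,0,0],[0,0,7.5,0,0,0]])

```text
time: 17.82
tool_pos: [487.9, -195.9, 66.3]
tcp_rot: [180.0, -0.0, -154.8]
ft_force: [0.2, -1.1, 0.3]
finger_gap: 0.2
grip_force: 0.0
```

Request:
apply_moves(rows=[[-0.5,-3,0,0,0,0],[-0.5,-3,0,0,0,0],[-0.5,-3,0,0,0,0],[-0.5,-3,0,0,0,0],[-0.5,-3,0,0,0,0]])

```text
time: 18.45
tool_pos: [496.9, -208.7, 67.1]
tcp_rot: [-180.0, 0.0, -154.8]
ft_force: [-1.6, 2.7, 1.4]
finger_gap: 0.2
grip_force: 1.3
```

Request:
apply_moves(rows=[[-0.5,-3,0,0,0,0],[-0.5,-3,0,0,0,0],[-0.5,-3,0,0,0,0],[-0.5,-3,0,0,0,0],[-0.5,-3,0,0,0,0]])

```text
time: 19.08
tool_pos: [505.6, -221.1, 67.0]
tcp_rot: [180.0, 0.0, -154.8]
ft_force: [0.3, 3.3, 1.8]
finger_gap: 0.0
grip_force: 1.5
```

Request:
apply_moves(rows=[[-0.3,-2,0,0,0,0],[-0.3,-2,0,0,0,0],[-0.3,-1.5,0,0,0,0],[-0.2,-1,0,0,0,0],[-0.2,-1,0,0,0,0]])

```text
time: 19.7
tool_pos: [509.7, -227.3, 67.0]
tcp_rot: [180.0, -0.0, -154.8]
ft_force: [1.4, 4.0, 1.1]
finger_gap: -0.1
grip_force: 1.5
```

```bash
python3 - <<'E'
from h import *
s,C,p,d=snap(); cv2.imwrite("pics/w7.png",p[:,:,::-1]); print(s["time"],s["tool_pos"],s["ft_force"])
for n in ("knob","slot","gate"):
    print(n,[(np.round(x["xyz"],1).tolist(),round(x["confidence"],2)) for x in models.place_of(n,"wrist")[:2]])
E
```

```text
19.7 [ 509.71697334 -227.26743597   66.9730643 ] [1.41939739 3.97158435 1.09653209]
knob [([525.8, -242.8, 89.4], 0.86)]
slot [([533.5, -269.6, 38.6], 0.88)]
gate [([539.4, -272.6, 43.1], 0.57)]
```

Request:
apply_moves(rows=[[-0.2,-1,0,0,0,0],[-0.2,-1,0,0,0,0],[-0.2,-1,0,0,0,0],[0,0,0,0,0,0],[0,0,0,0,0,0]])

```text
time: 20.52
tool_pos: [510.4, -228.3, 66.7]
tcp_rot: [179.8, -0.1, -154.8]
ft_force: [-5.4, 10.7, 6.8]
finger_gap: 0.1
grip_force: 5.8
```

View pics/w7.png

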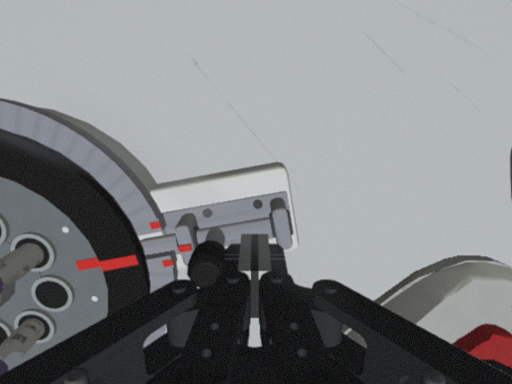

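Wrist view: the bolt nose is in the slot at (160,245), in line with the red line (107,262), and the knob is at (207,262) against the finger. Force has now risen to about 14 N with the tool barely moving, which fits the end stop. Backing off.

Request:
apply_moves(rows=[[0.3,2,0,0,0,0],[1,6,0,0,0,0],[1.5,10,0,0,0,0],[1.5,10,0,0,0,0],[0,3,0,0,0,0]])

```text
time: 21.15
tool_pos: [493.9, -202.8, 66.9]
tcp_rot: [180.0, -0.0, -154.8]
ft_force: [-0.0, -0.8, 0.2]
finger_gap: 0.0
grip_force: 0.0
```

Request:
apply_moves(rows=[[0,0,-10,0,0,0],[0,0,-12,0,0,0],[0,0,-12,0,0,0],[0,0,-9,0,0,0],[0,0,0,0,0,0]])

```text
time: 21.78
tool_pos: [495.2, -204.0, 111.3]
tcp_rot: [-179.9, 0.1, -154.8]
ft_force: [0.5, 0.2, -0.6]
finger_gap: -0.4
grip_force: 0.0
```

```bash
python3 - <<'E'
from h import *
s,C,p,d=snap(); cv2.imwrite("pics/w8.png",p[:,:,::-1]); print(s["time"],s["tool_pos"],s["ft_force"])
for cam in ("wrist","scene","side"):
    if cam!="wrist": eyes.snapshot(cam)
    for n in ("knob","slot","gate"):
        print(cam,n,[(np.round(x["xyz"],1).tolist(),round(x["confidence"],2)) for x in models.place_of(n,cam)[:1]])
E
```

```text
21.775 [ 495.21626154 -203.95531741  111.29749901] [ 0.45134356  0.19724087 -0.60344512]
wrist knob [([523.2, -244.9, 86.5], 0.9)]
wrist slot [([536.1, -269.7, 39.3], 0.61)]
wrist gate [([538.7, -273.2, 43.6], 0.65)]
scene knob [([518.8, -248.9, 83.2], 0.5)]
scene slot [([541.6, -274.4, 41.2], 0.81)]
scene gate [([542.4, -269.9, 46.8], 0.82)]
side knob [([521.6, -244.8, 85.7], 0.55)]
side slot [([540.4, -270.9, 40.5], 0.64)]
side gate [([540.5, -267.4, 41.6], 0.59)]
```

View pics/w8.png

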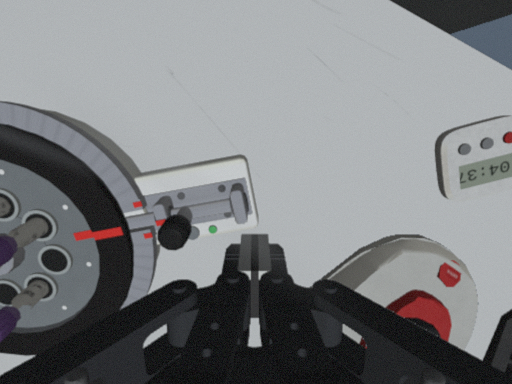

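```bash
python3 - <<'E'
from h import *
w=np.array([.566,-.824])
for f,pos,yaw,uv in (("w6",[488.04,-195.96,109.47],-154.7,(195,230)),("w8",[495.22,-203.96,111.3],-154.8,(174,231))):
    p=cv2.imread(f"pics/{f}.png"); T=np.eye(4); T[:3,:3]=Ro.from_euler("xyz",[180,0,yaw],degrees=True).as_matrix(); T[:3,3]=pos; C=T@M
    m=(p.max(2)<60).astype(np.uint8); m[:, :uv[0]-25]=0; m[:,uv[0]+25:]=0; m[:uv[1]-30]=0; m[uv[1]+30:]=0
    n,l,st,ce=cv2.connectedComponentsWithStats(m); i=1+st[1:,4].argmax(); v,u=np.nonzero(l==i)
    b=st[i]; print(f,b)
    # top circle: lowest part of blob (nearest image bottom/left), radius from widths
    vmax=b[1]+b[3]; (cx,cy),r=cv2.minEnclosingCircle(np.c_[u,v].astype(np.float32)); rad=9.5*K[0,0]/(C[2,3]-86)
    dt=cv2.distanceTransform((l==i).astype(np.uint8),cv2.DIST_L2,5); yy,xx=np.unravel_index(dt.argmax(),dt.shape)
    for q in ((cx,cy),(xx,yy),(b[0]+b[2]/2,vmax-rad)):
        X=ray(C,q,86)[0,:2]; print(np.round(q,1),r,rad,dt.max(),X.round(1),"along",round((X-[599,-357.3])@-w,1))
E
```

```text
w6 [178 215  31  35 838]
[193.4 231.6] 17.790903091430664 17.524610032613285 14.387598 [ 503.8 -229.2] along 159.4
[193 233] 17.790903091430664 17.524610032613285 14.387598 [ 504.8 -229.1] along 159.0
[193.5 232.5] 17.790903091430664 17.524610032613285 14.387598 [ 504.3 -229. ] along 159.3
w8 [158 214  33  36 868]
[174.1 231.6] 18.231618881225586 17.334048240665346 14.193798 [ 516.7 -247.7] along 136.9
[173 234] 18.231618881225586 17.334048240665346 14.193798 [ 518.5 -247.8] along 135.8
[174.5 232.7] 18.231618881225586 17.334048240665346 14.193798 [ 517.3 -247.3] along 136.9
```

Measured travel is only about 22.5–23 mm, so it may not be fully home. I'll push once more, a bit firmer.

Request:
apply_moves(rows=[[0,0,10,0,0,0],[0,0,12,0,0,0],[0,0,12,0,0,0],[0,0,9,0,0,0],[0,0,0,0,0,0]])

```text
time: 23.0
tool_pos: [493.6, -203.1, 65.7]
tcp_rot: [179.9, -0.1, -154.8]
ft_force: [-0.1, -1.4, 0.8]
finger_gap: 0.1
grip_force: 0.0
```

Request:
apply_moves(rows=[[-0.8,-8,0,0,0,0],[-0.8,-8,0,0,0,0],[-0.8,-6,0,0,0,0],[-0.5,-3,0,0,0,0],[-0.3,-1.5,0,0,0,0]])

```text
time: 23.62
tool_pos: [508.7, -226.3, 67.0]
tcp_rot: [180.0, -0.0, -154.8]
ft_force: [-0.1, -0.4, 0.3]
finger_gap: -0.0
grip_force: 0.0
```

Request:
apply_moves(rows=[[-0.2,-1,0,0,0,0],[-0.2,-1,0,0,0,0],[-0.2,-1,0,0,0,0],[0,0,0,0,0,0],[0,0,0,0,0,0]])

```text
time: 24.25
tool_pos: [510.1, -228.1, 66.8]
tcp_rot: [179.9, -0.0, -154.8]
ft_force: [-2.7, 3.6, 1.7]
finger_gap: 0.2
grip_force: 2.4
```

Request:
apply_moves(rows=[[-0.1,-0.7,0,0,0,0],[-0.1,-0.7,0,0,0,0],[0,0,0,0,0,0],[0,0,0,0,0,0],[0,0,0,0,0,0]])

```text
time: 24.88
tool_pos: [510.3, -228.3, 66.7]
tcp_rot: [179.8, -0.1, -154.8]
ft_force: [-7.2, 9.3, 5.6]
finger_gap: 0.1
grip_force: 5.4
```

Request:
apply_moves(rows=[[-0.1,-0.7,0,0,0,0],[-0.1,-0.7,0,0,0,0],[0,0,0,0,0,0],[0,0,0,0,0,0],[0,0,0,0,0,0]])

```text
time: 25.5
tool_pos: [510.4, -228.5, 66.5]
tcp_rot: [179.7, -0.1, -154.8]
ft_force: [-9.9, 14.2, 10.1]
finger_gap: 0.0
grip_force: 8.4
```

```bash
python3 - <<'E'
from h import *
s,C,p,d=snap(); cv2.imwrite("pics/w9.png",p[:,:,::-1]); print(s["time"],s["tool_pos"],s["ft_force"])
p,d=eyes.snapshot("scene"); cv2.imwrite("pics/s9.png",cv2.resize(p[150:260,220:400,::-1],None,fx=4,fy=4,interpolation=cv2.INTER_CUBIC))
E
```

```text
25.5 [ 510.36065633 -228.49695317   66.5401626 ] [-9.8599495  14.1535867  10.07991354]
```

View pics/s9.png

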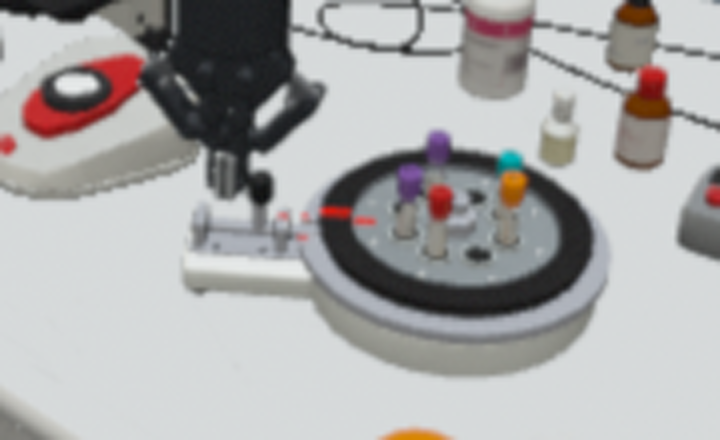

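Scene crop: the stem at (261,220) sits about 15 mm from the inner lug at (283,230). That puts it near 131 mm from the axis, against the 132 mm expected when home. The stop stayed rigid at 20 N. The bolt is home, so I'll back off and hand in.

Request:
apply_moves(rows=[[0.3,2,0,0,0,0],[0.5,4,0,0,0,0],[1,9,0,0,0,0],[1.5,10,0,0,0,0],[1,6,0,0,0,0]])

```text
time: 26.22
tool_pos: [494.5, -204.1, 66.9]
tcp_rot: [180.0, -0.0, -154.8]
ft_force: [0.7, -0.4, -0.4]
finger_gap: 0.1
grip_force: 0.0
```

Request:
apply_moves(rows=[[0,0,-10,0,0,0],[0,0,-12,0,0,0],[0,0,-12,0,0,0],[0,0,-9,0,0,0],[0,0,0,0,0,0]])

```text
time: 26.85
tool_pos: [495.7, -205.2, 111.3]
tcp_rot: [-179.9, 0.1, -154.8]
ft_force: [0.2, 0.2, -0.8]
finger_gap: 0.3
grip_force: 0.0
```

```bash
python3 - <<'E'
from bench import sense, job
s=sense(); print(s["time"],s["tool_pos"],s["ft_force"])
print(job.hand_in())
E
```

```text
26.85 [ 495.6882672  -205.19058122  111.31595494] [ 0.15742444  0.18567284 -0.82522079]
the job is handed in; nothing more can be done
None
```

I spun the rotor at about 1.6 rad/s, stopped it with the slot within about 2° of the gate, pushed the bolt against a rigid stop at about 20 N and handed in at 26.9 s; no verdict came back, and bolt travel is the one doubt: the wrist camera put it at 22.5–23 mm (23 needed), but the rigid stop and the scene picture both point to fully home.

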